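# Draw the card rod to the parting and hold it

## Task

I have parted the index cards in the wooden tray at the place I need. Take the tray's retaining rod by its knob and draw it straight out through the front board until its end stands in the open gap between the two packs of cards, so that the small rear pack comes off the rod while the big front pack stays threaded; do not drag the tray or the packs along with it and leave everything else on the table where it is. Finish while still holding the rod by its knob, at rest, so that I can lift the rear cards out.

Things in the scene. Friction and masses are not known exactly. Their poses are not given: they have to be found in the camera images.
- tray: Open wooden card-index tray, 300 mm long, 147 mm wide, standing loose on the table (about 2.8 kg with all its contents). Origin under its centre on the table top. Its x axis runs along the tray from the front board (at x = -150 mm, 66 mm high, the knob in front of it) to the back board (at x = +150 mm); z up. Side walls 66 mm high, card tops about 96 mm, tabs to 106 mm above the table.
- bore_mouth (a point): Middle of the mouth of the bore on the outer face of the tray's front board, 40 mm above the table, axes as the tray's. The bore is 11 mm wide and 34 mm long and runs along the tray's x axis; a second 11 mm bore in the back board carries the rod's far end while the rod is fully in.
- rod_knob (a point): Middle of the turned dark-steel knob on the front end of the retaining rod (straight, steel, 10 mm thick, about 0.2 kg, loose); on the rod's axis, 40 mm above the table. At the start the rod is fully in and this point is 38 mm in front of the front board. Grip: a 15 mm cylinder, 26 mm long, between two 20 mm rims 4 mm wide. Site x axis from the knob towards the tip; out is -x.
- rod_tip (a point): The far, rounded end of the rod, inside the tray, on the rod's axis, 333 mm from the middle of the knob.
- front_cards_back (a point): Middle of the hole in the rear face of the front pack of cards (big pack, 115 mm thick, 127 mm wide, 76 mm high, standing loose in the tray), 40 mm above the table. Axes as the tray's. The open gap begins here and runs 22 to 26 mm along +x. The holes in the cards are 18 mm wide, so the rod does not rub in them.
- rear_cards_front (a point): Middle of the hole in the front face of the rear pack of cards (small pack, 35 mm thick, same card size), 40 mm above the table: the far side of the open gap. Axes as the tray's. A loose wooden follower block, 25 mm thick, stands behind the pack.
- book_weight: Bystander: round steel book weight with a knob, 60 mm wide, 50 mm high. Origin under its centre.
- loupe: Bystander: round stand magnifier, 48 mm wide, 38 mm high. Origin under its centre.
- bone_folder: Bystander: flat off-white folder, 130 x 20 x 6 mm, lying beside the tray. Origin under its centre.
- pin_jar: Bystander: small glass jar with metal lid, 52 mm wide, 62 mm high. Origin under its centre.
- small_box: Bystander: open dark-teal card box, 125 x 165 x 34 mm. Origin under its centre.
- box_lid: Bystander: lid of that box lying upside down, 130 x 170 x 20 mm. Origin under its centre.
- pulled_cards: Bystander: four index cards lying flat in a pile, 76 x 127 x 10 mm. Origin under its centre.

How it is judged (in metres and radians):
At the end, for the whole second after the job is handed in: The rod's end stands in the gap between the packs, at least 1 mm clear of both, the rod lies along its bore (within 0.08 rad), is at rest and held in the fingers by its knob (over 2 N, grasp point within 25 mm of the knob's middle); tray and both packs stand level within 10 mm of where they were (x of rod_tip in the frame of front_cards_back above 0.001 m and x of rod_tip in the frame of rear_cards_front below -0.001 m and y of rod_tip in the frame of front_cards_back between -0.012 and 0.012 m and angle between the x axis of rod_knob and the x axis of tray, either way round below 0.08 rad and contact force between the fingers and rod above 2 N and distance between the grasp point and rod_knob below 0.025 m and linear speed of rod below 0.008 m/s and distance of each of tray, bore_mouth, front_cards_back, rear_cards_front from where it was at the start of the episode below 0.01 m and angle between tray's own z axis and vertical below 0.05 rad); the arm keeps its last pose, push and grip.
It fails at once if the tray or a pack of cards is shifted more than 15 mm from its place (distance of any of tray, bore_mouth, front_cards_back, rear_cards_front from where it was at the start of the episode above 0.015 m).
It fails at once if a bystander is moved by more than 30 mm (distance of any of book_weight, loupe, bone_folder, pin_jar, small_box, box_lid, pulled_cards from where it was at the start of the episode above 0.03 m).
It also fails if it takes over 38 s, if anything falls off the work surface, if the arm or the gripper's body presses on something with over 40 N, if the wrist force passes 120 N, or if a joint passes its speed limit or range.

## Robot

A 6-joint arm with a two-finger parallel gripper is mounted at the origin on the work surface. World frame = base frame: x ahead of the robot, y to its left, z up, the work surface at z = 0. Lengths are in m, angles in degrees, forces in N, time in s.
With the tool pointing down it reaches from about 0.4 to 0.825 m from the base axis. Payload 7 kg.
Tool frame: the origin (TCP) lies at the very end of the fingers, on their centre line; the grasp point (between the pads) lies 19 mm behind it; x points along the fingers, z is the direction in which the jaws open and shut, and the axes are right-handed (so a half turn about x gives the same grasp; the last joint's range is limited). The gripper opens to 88 mm and grips with 3 to 60 N. Pads are 19 mm wide; open, the fingers measure 130 mm over their backs; the gripper's body (78 mm by 193 mm) begins 47 mm behind the grasp point.
Start: joints at [-46.69, 20.546, 0.682, 0, -70.136, -16.507], TCP at [0.304, -0.602, 0.203] pointing down, gripper open.
Joint ranges: [-176.03, 176.03], [-82.01, 121.73], [-58.28, 71.71], [-173.87, 95.51], [-174.79, -0.11], [-173.66, 173.66]. Speed limits (degrees/s): [136.94, 136.94, 172.46, 180, 180, 180].

## Interface

Orientations are given as [roll, pitch, yaw] about the fixed x, y, z axes, in that order (R = Rz(yaw) Ry(pitch) Rx(roll)).
In Python, from plant import sensors, cams, workorder gives the robot as it stands. The module is installed in compiled form; this text tells all that it offers.
- The arm moves only by the shell command python3 -m handwheel 'ROWS' [OPENING] [FORCE]. ROWS is JSON, one flat list of numbers, 4 for each row, row after row: the shift along the tool's x, y, z in cm, then the turn about the tool's x in degrees. A call has exactly 10 rows; each row is the pose to reach, as a shift and turn from the pose commanded when the call began, along the tool's axes at that moment; what a row does not reach only later rows make up. A row lasts 1/8 s, in which the tool goes at most 62.5 mm and 10.7 degrees, less where a joint would pass 70% of its speed; a pose out of reach is approached as far as the arm can. A call with a gripper value outside its range is refused whole. OPENING is the finger opening in cm, from 0 to 8.76, set as the call begins (- or left out, the last holds). The fingers move at their own pace and stop on an object; FORCE is the grip in N (left out, the last holds). Time passes only in rows, so rows that repeat a pose let the fingers close, or fill a call up. It gives the time, the measured TCP pose, the force and the opening at its end, in the units of the state.
- sensors.get_state(): the state, without advancing time (a new reading comes with each control period).
- cams.capture(name): name is "scene" or "top" or "wrist"; returns a dict with "image" (480x640x3 uint8, red, green, blue), "fov_y" (degrees; the focal length in pixels is half the picture's height over the tangent of half this angle, whatever the lens; pixels are square), "cx", "cy" (the principal point, pixels), "xyz" and "rotation" of the camera in the world. Camera axes: x right, y down, z forward; pixel columns grow to the right and rows downward; lengths in m; the calibration is good to about 2 mm. A picture is of the moment at which its call begins. There is no depth.
- workorder.close_job(): hands the job in, once; it reports no verdict.
The state is a dict: "time_s": time; "joints": joint angles; "qd": joint speeds; "joint_torque": joint torques, N m; "tcp_pos": TCP position; "eef_rot": TCP orientation; "contact_force": force on the tool from outside, world axes, zero at the start; "moment": the same for the moment, N m; "gripper_width": finger opening in m.
Only numpy, scipy, OpenCV 4.12 (cv2) and the standard library are available. Lean on these libraries where they do the work, as an engineer would, in place of code of your own. Each camera call takes 0.05 s, during which the arm holds its last target.

## Working session

There is one attempt and no reset: what is moved stays moved. The work goes in short steps, Python scripts to look and compute and a shell command to move; the robot and the scene stay as the last step left them, time stands still between calls to the robot, and variables do not carry over. Pictures are saved under pics/ and viewed, and the job is handed in when it is done.

```bash
mkdir -p pics
cat > h.py <<'E'
import numpy as np, cv2, json
from plant import sensors, cams, workorder
def shot(name, fn):
    c=cams.capture(name); cv2.imwrite('pics/'+fn+'.png', c['image'][:,:,::-1])
    np.savez('pics/'+fn+'.npz', **c); return c
def load(fn): return dict(np.load('pics/'+fn+'.npz'))
def ray(c,u,v):
    f=240/np.tan(np.radians(float(c['fov_y']))/2)
    d=np.array([(u-c['cx'])/f,(v-c['cy'])/f,1.0]); return np.array(c['xyz']),np.array(c['rotation'])@d
def onz(c,u,v,z):
    o,d=ray(c,u,v); return o+d*(z-o[2])/d[2]
def proj(c,p):
    f=240/np.tan(np.radians(float(c['fov_y']))/2)
    q=np.array(c['rotation']).T@(np.array(p)-c['xyz']); return q[0]/q[2]*f+c['cx'],q[1]/q[2]*f+c['cy']
E
python3 - <<'E'
from h import *
for n in ['scene','top','wrist']:
    c=shot(n,n+'0'); print(n,c['fov_y'],c['cx'],c['cy'],c['xyz'],np.round(c['rotation'],3).tolist())
print(sensors.get_state())
E
```

```text
scene 52.7654319318486 314.8817620038538 242.20984319094387 [1.38215369 0.09593411 0.98271101] [-137.242, -0.252, 98.419]
top 44.04700774418508 314.83758260071437 241.16605503930901 [ 0.28288875 -0.02371128  1.65728239] [-170.799, -0.289, -90.884]
wrist 71.05652780837256 319.8407278537133 235.1294734786917 [ 0.23127883 -0.63931561  0.38360683] [162.389, -0.047, 116.791]
{'time_s': 0.15, 'joints': array([-4.66916226e+01,  2.05820333e+01,  6.47917967e-01, -1.32279236e-02,
       -7.01363723e+01, -1.65074833e+01]), 'qd': array([-0.12271917, -0.08317948,  0.08479545,  0.17026575, -0.02047253,
        0.01328851]), 'joint_torque': array([-1.78869803e-03, -5.83276248e+01,  2.93290883e+01,  7.00130135e+00,
        8.74363905e-03, -9.50774597e-05]), 'tcp_pos': array([ 0.30415577, -0.60216302,  0.20205796]), 'eef_rot': array([  6.50241806,  89.92842339, 123.2988099 ]), 'contact_force': array([-0.76110831,  0.21606307, -0.46484898]), 'moment': array([ 0.02217249, -0.05441121, -0.01419073]), 'gripper_width': 0.0876913411764485}
```

```bash
sed -i "s/np.array(c\['rotation'\])/Rm(c)/g" h.py
cat >> h.py <<'E'
from scipy.spatial.transform import Rotation as R
def Rm(c): return R.from_euler('xyz',c['rotation'],degrees=True).as_matrix()
def tool():
    s=sensors.get_state(); return s['tcp_pos'],R.from_euler('xyz',s['eef_rot'],degrees=True).as_matrix()
E
python3 -c "
from h import *
print(tool()[1].round(3))"
```

```text
[[-0.001 -0.893 -0.451]
 [ 0.001 -0.451  0.893]
 [-1.     0.     0.001]]
```

View pics/top0.png

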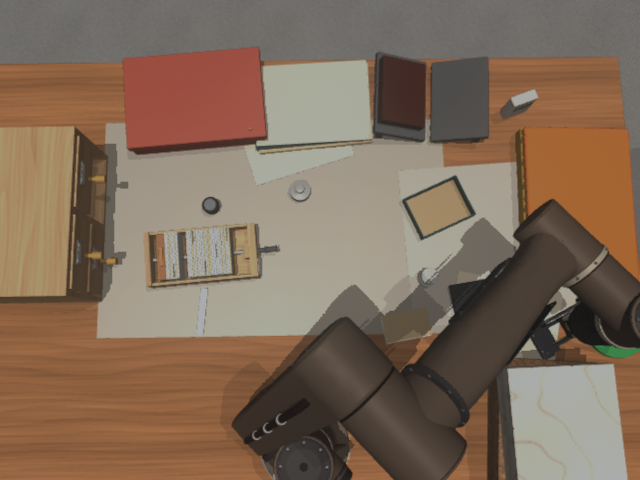

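View pics/scene0.png

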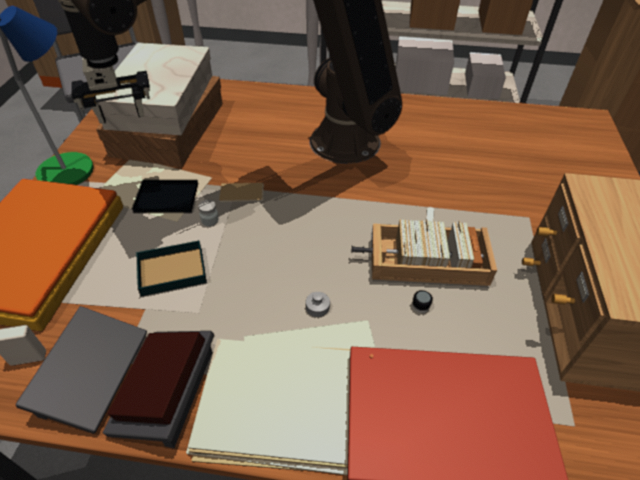

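View pics/wrist0.png

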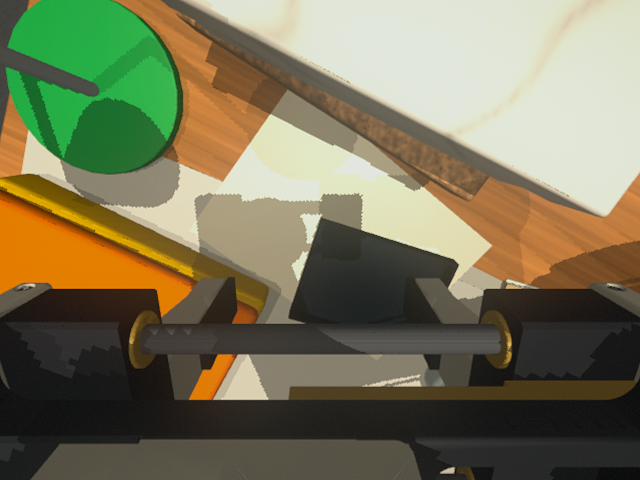

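Run:
```python
from h import *
c=load('top0');im=c['image'][210:300,135:290][:,:,::-1]
cv2.imwrite('pics/crop0.png',cv2.resize(im,None,fx=5,fy=5,interpolation=cv2.INTER_CUBIC))
c2=load('scene0');im=c2['image'][210:300,340:500][:,:,::-1]
cv2.imwrite('pics/crop1.png',cv2.resize(im,None,fx=5,fy=5,interpolation=cv2.INTER_CUBIC))
print(onz(c,272,249,.04),onz(c,258,249,.04),onz(c2,358,249,.04))
```

```text
[0.52458666 0.08241712 0.04      ] [0.52515257 0.12095736 0.04      ] [0.52623142 0.08767795 0.04      ]
```

View pics/crop0.png

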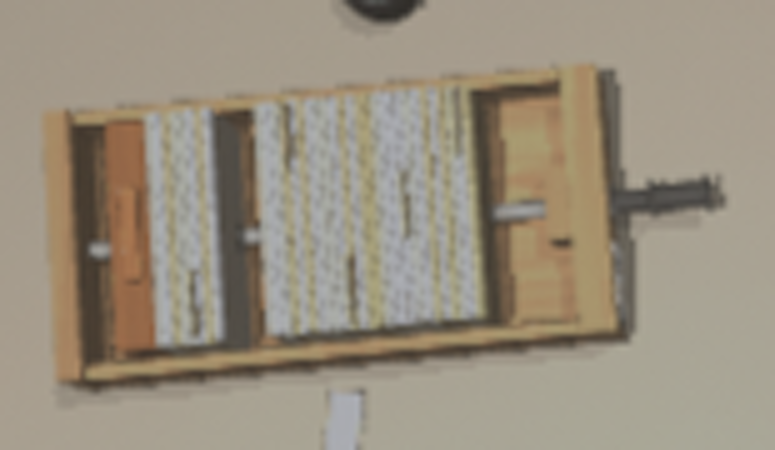

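View pics/crop1.png

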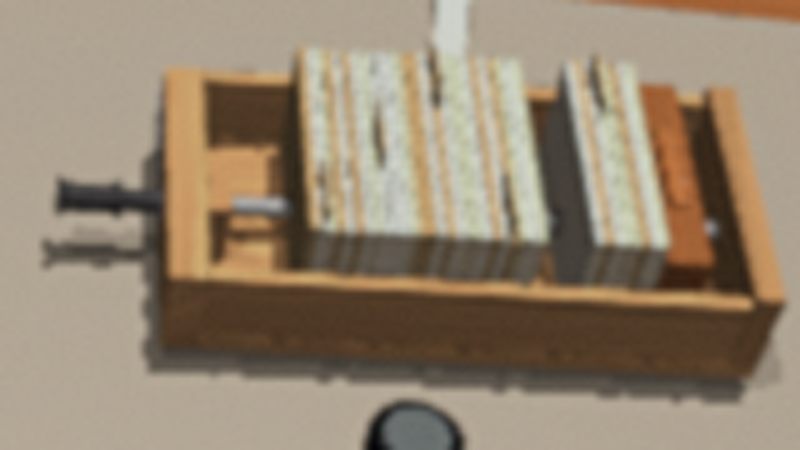

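Run:
```python
from h import *
c=load('top0'); P=lambda x,y,z,c=c,o=(135,210):onz(c,o[0]+x/5-.4,o[1]+y/5-.4,z)
fr=P(598,66,.066);fl=P(617,332,.066);br=P(43,113,.066);bl=P(60,382,.066)
print(fr,fl,br,bl)
print('L',np.linalg.norm(fr-br),np.linalg.norm(fl-bl),'W',np.linalg.norm(fr-fl),np.linalg.norm(br-bl))
ax=(br-fr)+(bl-fl); ax/=np.linalg.norm(ax); print('axis',ax, np.degrees(np.arctan2(ax[1],ax[0])))
cen=(fr+fl+br+bl)/4; print('cen',cen)
k=P(685,194,.04); print('knob',k,'tray x',(k-cen)@ax,'lat',np.cross(ax[:2],(k-cen)[:2]))
for nm,pts in dict(frontface=[(478,88),(487,318)],fback=[(253,105),(268,335)],rfront=[(210,110),(222,342)],rback=[(145,118),(157,347)]).items():
    print(nm,[round(float((P(*p,.096)-cen)@ax),4) for p in pts])
# scene view
c2=load('scene0'); S=lambda x,y,z:onz(c2,340+x/5-.4,210+y/5-.4,z)
print('scene knob',S(88,193,.04))
for nm,pts in dict(fback=[(520,60),(548,240)],rfront=[(562,65),(597,245)]).items():
    print(nm,[round(float((S(*p,.096)-cen)@ax),4) for p in pts])
p,Rt=tool(); 
z=np.array([-ax[1],ax[0]]); print('target z',z, 'turn', np.degrees(np.arctan2(z[1],z[0])-np.arctan2(Rt[1,2],Rt[0,2])))
```

```text
[0.59370167 0.12898799 0.066     ] [0.44782783 0.11864051 0.066     ] [0.57203121 0.43065801 0.066     ] [0.42537954 0.41705558 0.066     ]
L 0.3024473671439152 0.29925821675348646 W 0.14624037695655115 0.14728115008541795
axis [-0.07332292  0.99730825  0.        ] 94.20486730336721
cen [0.50973506 0.27383552 0.066     ]
knob [0.52627384 0.08351208 0.04      ] tray x -0.19102380675063887 lat -0.002539188642805017
frontface [-0.0883, -0.0849]
fback [0.0319, 0.0307]
rfront [0.0549, 0.0551]
rback [0.0897, 0.0893]
scene knob [0.52372849 0.08535624 0.04      ]
fback [0.0309, 0.0312]
rfront [0.0523, 0.0546]
target z [-0.99730825 -0.07332292] turn -292.59151950448575<stdin>:8: DeprecationWarning: Arrays of 2-dimensional vectors are deprecated. Use arrays of 3-dimensional vectors instead. (deprecated in NumPy 2.0)
```

```bash
python3 -m handwheel '[0,-4,4,-5, 0,-8,8,-12, 0,-12,12,-20, 0,-16,16,-27, 0,-20,20,-34, 0,-24,24,-41, 0,-28,28,-48, 0,-32,32,-55, 0,-36,36,-61, 0,-40,40,-67.4]' 8.7
python3 - <<'E'
from h import *
p,Rt=tool(); print(p,Rt.round(3).tolist())
print((Rt.T@(np.array([.5245,.0855,.2])-p)*100).round(2))
E
```

```text
time_s: 1.4
tcp_pos: [0.4812, -0.0632, 0.2029]
eef_rot: [-165.4, 90.0, 19.1]
contact_force: [0.8, 0.0, -0.5]
gripper_width: 0.0866
[ 0.48116711 -0.06319689  0.20292733] [[0.0, 0.077, -0.997], [0.0, -0.997, -0.077], [-1.0, -0.0, -0.0]]
[  0.3  -14.49  -5.47]
```

```bash
python3 -m handwheel '[0,-3,-1,0, 0,-6,-2,0, 0,-9,-3.5,0, 1,-12,-4.5,0, 3,-14.5,-5.5,0, 5,-14.5,-5.5,0, 5,-14.5,-5.5,0, 5,-14.5,-5.5,0, 5,-14.5,-5.5,0, 5,-14.5,-5.5,0]' 6
python3 - <<'E'
from h import *
c=shot('wrist','w1'); shot('top','t1'); p,Rt=tool(); print(p,Rt.round(3).tolist(),c['xyz'])
E
```

```text
time_s: 2.65
tcp_pos: [0.5255, 0.0835, 0.1535]
eef_rot: [-156.3, 89.9, 27.8]
contact_force: [-0.1, -0.2, 0.3]
gripper_width: 0.0599
[0.52537888 0.0834521  0.1532157 ] [[0.001, 0.073, -0.997], [0.0, -0.997, -0.073], [-1.0, -0.0, -0.001]] [0.53176051 0.00138594 0.33514131]
```

View pics/w1.png

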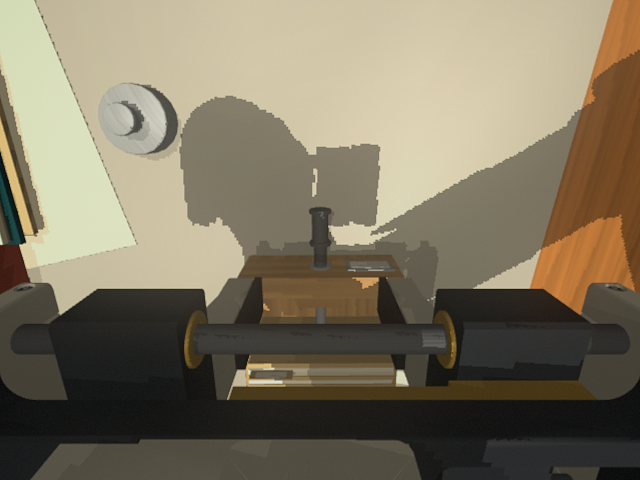

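Run:
```python
from h import *
c=load('w1'); 
im=c['image'][190:290,270:370][:,:,::-1]; cv2.imwrite('pics/cw1.png',cv2.resize(im,None,fx=6,fy=6,interpolation=cv2.INTER_CUBIC))
p,Rt=tool()
for q in [(.5245,.0855,.04),p]: print(proj(c,q))
ax=np.array([-.0733,.9973,0])
for s in (-.017,-.013,.013,.017): print(s,proj(c,np.array([.5245,.0855,.04])+s*ax))
```

```text
(np.float64(321.62528923689314), np.float64(225.50642275763494))
(np.float64(321.0361386902841), np.float64(274.8667513801722))
-0.017 (np.float64(321.6463563207777), np.float64(207.29059566481624))
-0.013 (np.float64(321.6413350289774), np.float64(211.6322968569723))
0.013 (np.float64(321.60964938920927), np.float64(239.02954549875142))
0.017 (np.float64(321.60491642288224), np.float64(243.12194370258925))
```

View pics/cw1.png

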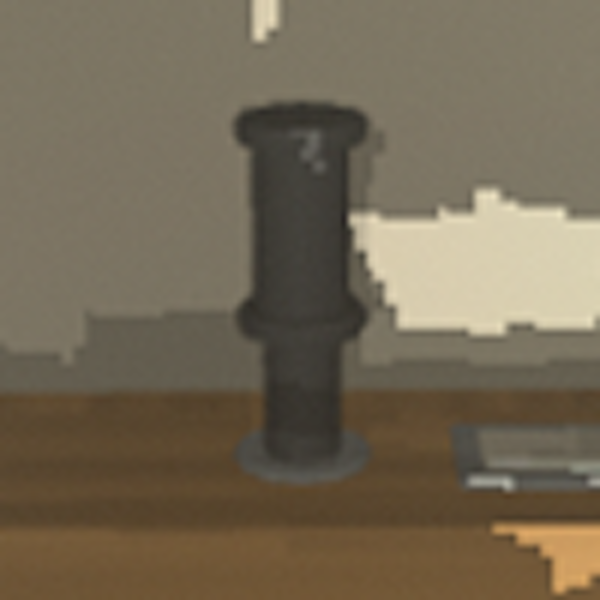

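```bash
python3 -m handwheel '[2,-0.3,-0.1,0, 4,-0.3,-0.1,0, 6,-0.3,-0.1,0, 8,-0.3,-0.1,0, 10,-0.3,-0.1,0, 11.5,-0.3,-0.1,0, 12.5,-0.3,-0.1,0, 13.2,-0.3,-0.1,0, 13.2,-0.3,-0.1,0, 13.2,-0.3,-0.1,0]' 4
python3 - <<'E'
from h import *
c=shot('wrist','w2'); shot('scene','s2'); s=sensors.get_state();print(s['tcp_pos'],s['contact_force'],s['moment'])
im=load('s2')['image'][190:310,330:510][:,:,::-1]; cv2.imwrite('pics/cs2.png',cv2.resize(im,None,fx=4,fy=4,interpolation=cv2.INTER_CUBIC))
E
```

```text
time_s: 4.0
tcp_pos: [0.5264, 0.0868, 0.0212]
eef_rot: [-162.2, 90.0, 22.1]
contact_force: [-0.1, -0.8, -0.3]
gripper_width: 0.0403
[0.52634572 0.08683188 0.02126708] [-0.46491305 -0.32237313  0.50387028] [ 0.0202305   0.10692243 -0.02100873]
```

View pics/w2.png

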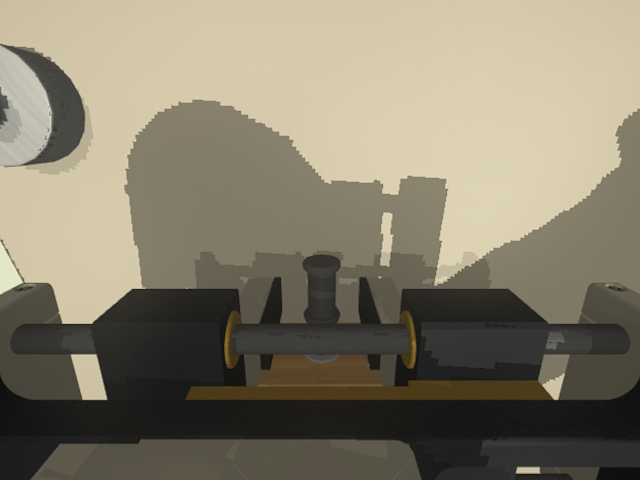

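View pics/cs2.png

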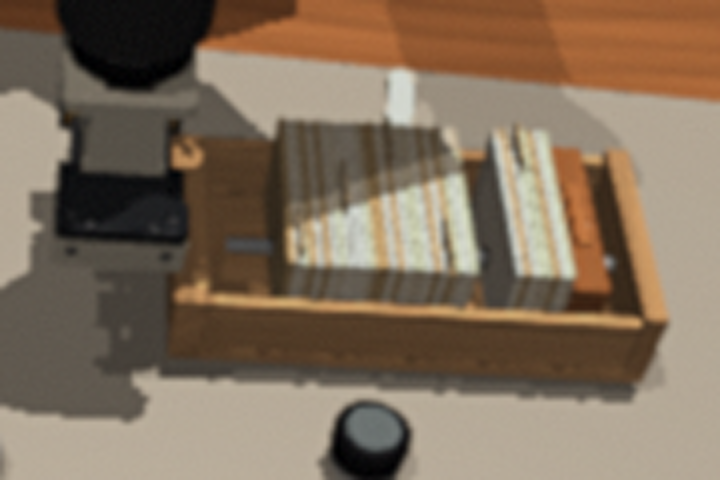

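```bash
python3 -m handwheel '[0,0,0,0, 0,0,0,0, 0,0,0,0, 0,0,0,0, 0,0,0,0, 0,0,0,0, 0,0,0,0, 0,0,0,0, 0,0,0,0, 0,0,0,0]' 1 10
python3 - <<'E'
from h import *
c=shot('wrist','w3'); s=sensors.get_state();print(s['tcp_pos'],s['contact_force'],s['moment'])
E
```

```text
time_s: 5.35
tcp_pos: [0.5259, 0.0866, 0.0207]
eef_rot: [9.4, 90.0, -166.4]
contact_force: [-1.3, -0.1, 1.5]
gripper_width: 0.01
[0.52595558 0.08660028 0.02075613] [-1.0569492   0.46148882  0.2715287 ] [0.03066789 0.5214171  0.0143797 ]
```

View pics/w3.png

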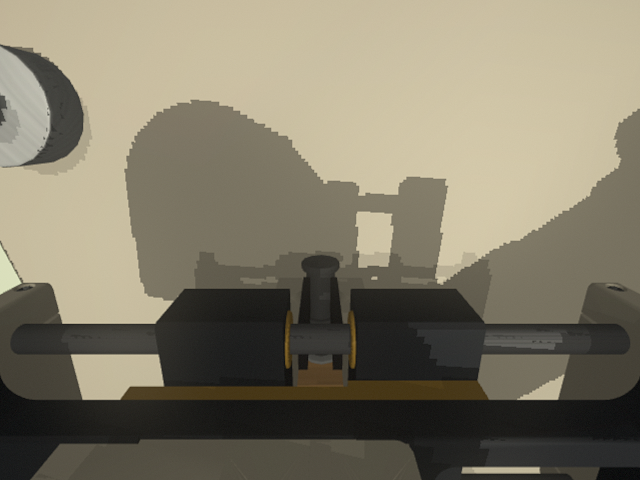

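```bash
python3 -m handwheel '[0,0,0,0, 0,0,0,0, 0,0,0,0, 0,0,0,0, 0,0,0,0, 0,0,0,0, 0,0,0,0, 0,0,0,0, 0,0,0,0, 0,0,0,0]' 0 15
python3 - <<'E'
from h import *
c=shot('wrist','w4'); s=sensors.get_state();print(s['tcp_pos'],s['contact_force'],s['moment'],s['gripper_width'])
im=c['image'][230:390,230:410][:,:,::-1].astype(float)*1.8; cv2.imwrite('pics/cw4.png',cv2.resize(im.clip(0,255).astype('uint8'),None,fx=4,fy=4,interpolation=cv2.INTER_CUBIC))
c=shot('scene','s4')
im=c['image'][200:290,320:430][:,:,::-1].astype(float)*1.5; cv2.imwrite('pics/cs4.png',cv2.resize(im.clip(0,255).astype('uint8'),None,fx=6,fy=6,interpolation=cv2.INTER_CUBIC))
E
```

```text
time_s: 6.65
tcp_pos: [0.5261, 0.0866, 0.0208]
eef_rot: [-169.8, 90.0, 14.4]
contact_force: [-1.1, -1.1, 5.1]
gripper_width: 0.0085
[0.52607415 0.08664532 0.02079579] [-1.17559608 -1.33669665  4.76068571] [-0.40350677  0.55279339  0.00828336] 0.007982870690244103
```

View pics/cw4.png

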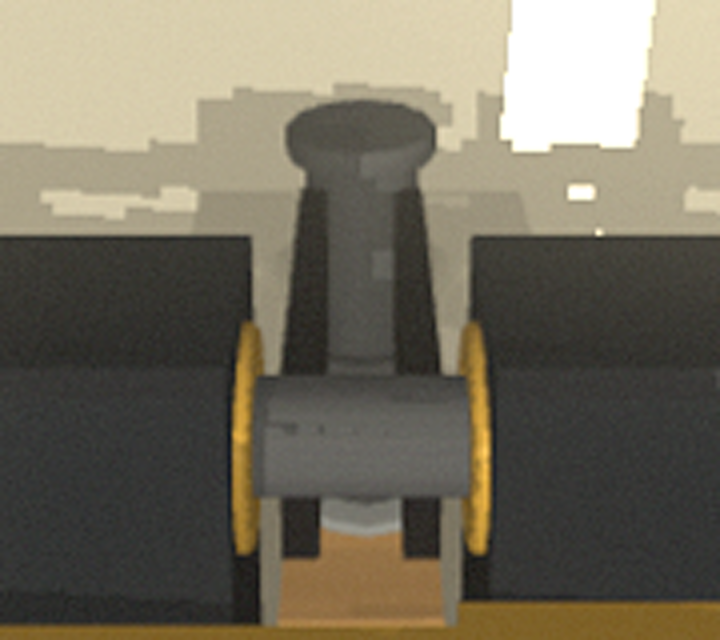

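View pics/cs4.png

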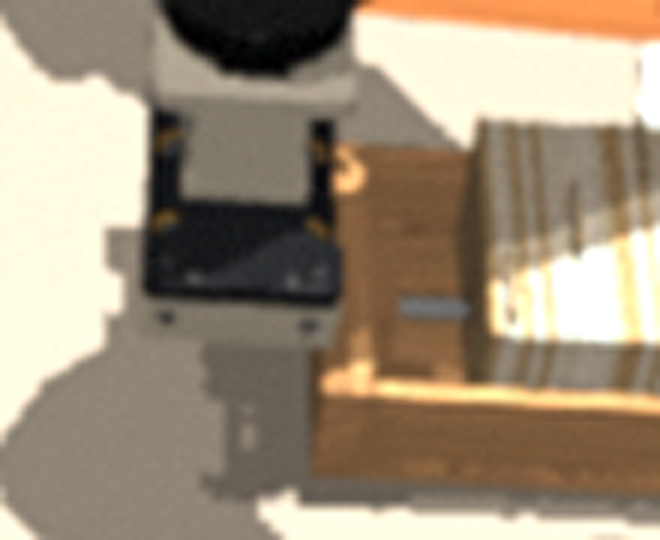

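```bash
python3 -m handwheel '[0,0,0,0, 0,0,0,0, 0,0,0,0, 0,0,0,0, 0,0,0,0, 0,0,0,0, 0,0,0,0, 0,0,0,0, 0,0,0,0, 0,0,0,0]' 0 20
python3 - <<'E'
from h import *
c=shot('wrist','w5'); s=sensors.get_state();print(s['tcp_pos'],s['contact_force'],s['moment'],s['gripper_width'])
im=c['image'][230:390,230:410][:,:,::-1].astype(float)*1.8; cv2.imwrite('pics/cw5.png',cv2.resize(im.clip(0,255).astype('uint8'),None,fx=4,fy=4,interpolation=cv2.INTER_CUBIC))
E
```

```text
time_s: 8.0
tcp_pos: [0.526, 0.0866, 0.0208]
eef_rot: [136.6, 90.0, -39.2]
contact_force: [-1.3, -0.9, 5.7]
gripper_width: 0.0082
[0.52600643 0.08662891 0.02075432] [ 0.2211753  -1.67064582  4.3134278 ] [-0.48707078  0.35413881 -0.01557196] 0.008251661408831623
```

View pics/cw5.png

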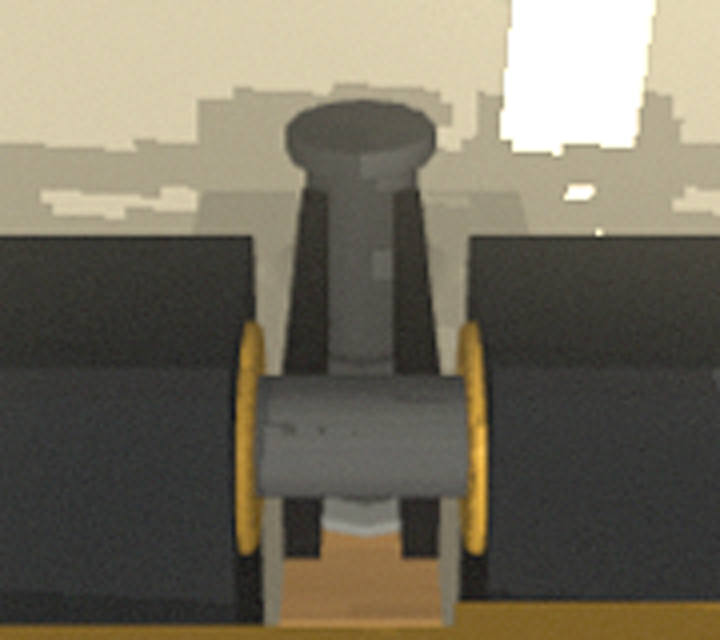

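```bash
python3 -m handwheel '[-0.05,0,0,0, -0.1,0,0,0, -0.1,0,0,0, -0.1,0.2,0,0, -0.1,0.5,0,0, -0.1,0.8,0,0, -0.1,1.1,0,0, -0.1,1.4,0,0, -0.1,1.5,0,0, -0.1,1.5,0,0]'
python3 - <<'E'
from h import *
s=sensors.get_state();print(s['tcp_pos'],s['contact_force'],s['moment'],s['gripper_width'],tool()[1].round(4).tolist())
for n in ('wrist','scene','top'): shot(n,n+'6')
a,b=load('s4')['image'],load('scene6')['image']
def crop(i): return i[200:300,320:500][:,:,::-1]
cv2.imwrite('pics/c6.png',cv2.resize(np.vstack([crop(a),crop(b)]),None,fx=3,fy=3,interpolation=cv2.INTER_CUBIC))
E
```

```text
time_s: 9.3
tcp_pos: [0.5283, 0.0729, 0.0222]
eef_rot: [-147.8, 89.8, 36.4]
contact_force: [-0.1, 4.6, 5.0]
gripper_width: 0.0005
[0.52830192 0.07289405 0.02216476] [-0.10830284  4.55051207  5.02253861] [ 1.949028    0.13917799 -0.0253958 ] 0.0004945732382783663 [[0.0023, 0.0735, -0.9973], [0.0017, -0.9973, -0.0735], [-1.0, -0.0015, -0.0025]]
```

View pics/c6.png

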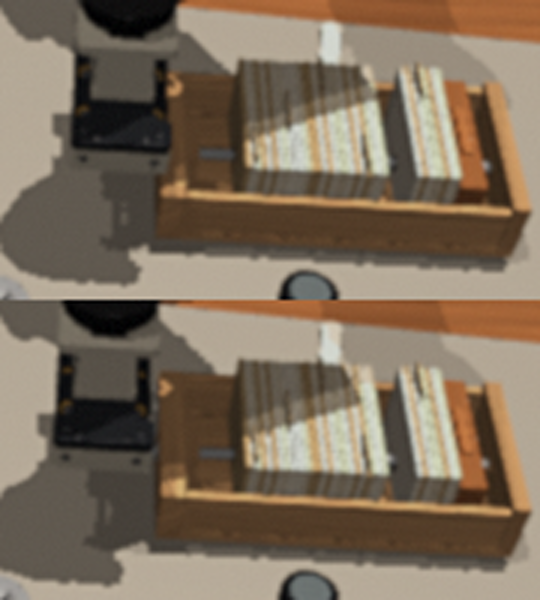

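View pics/wrist6.png

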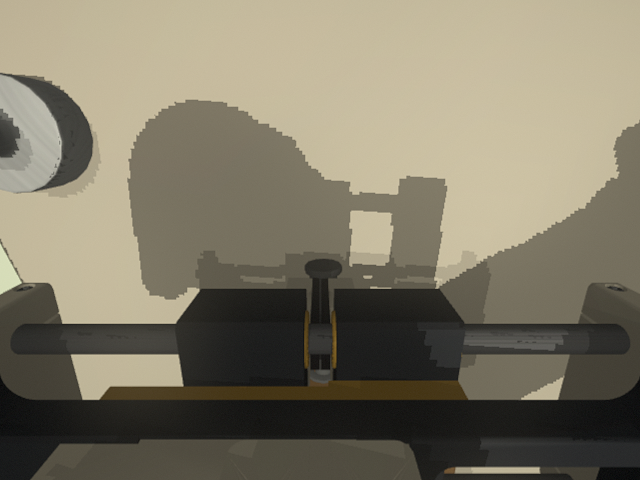

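Run:
```python
from h import *
c=load('wrist6')
im=c['image'][240:400,250:400][:,:,::-1].astype(float)*2; cv2.imwrite('pics/cw6.png',cv2.resize(im.clip(0,255).astype('uint8'),None,fx=5,fy=5,interpolation=cv2.INTER_CUBIC)[:600])
p,Rt=tool()
print(proj(c,p),proj(c,p+[0,0,.019]),proj(c,p+[0.0007,-0.0095,0]),proj(c,p+[0.0007,-0.0095,.038]))
for q in [(.5245,.0855,.04),(.5257,.0706,.04)]:
  for s in (-.017,.017): print(q,s,proj(c,np.array(q)+s*np.array([-.0733,.9973,0])))
c=load('top6');im=c['image'][210:300,135:320][:,:,::-1]
cv2.imwrite('pics/ct6.png',cv2.resize(im,None,fx=4,fy=4,interpolation=cv2.INTER_CUBIC))
```

```text
(np.float64(320.7807542841501), np.float64(275.0696021500373)) (np.float64(320.7699386833039), np.float64(289.8564426427261)) (np.float64(320.7930903611658), np.float64(260.0261193240833)) (np.float64(320.77141226161575), np.float64(290.07907003660705))
(0.5245, 0.0855, 0.04) -0.017 (np.float64(326.10704705998523), np.float64(281.9126015150544))
(0.5245, 0.0855, 0.04) 0.017 (np.float64(325.76172342864606), np.float64(336.6620189335424))
(0.5257, 0.0706, 0.04) -0.017 (np.float64(326.0711044969247), np.float64(255.8022341028682))
(0.5257, 0.0706, 0.04) 0.017 (np.float64(325.7193399798726), np.float64(313.3410138303828))
```

View pics/cw6.png

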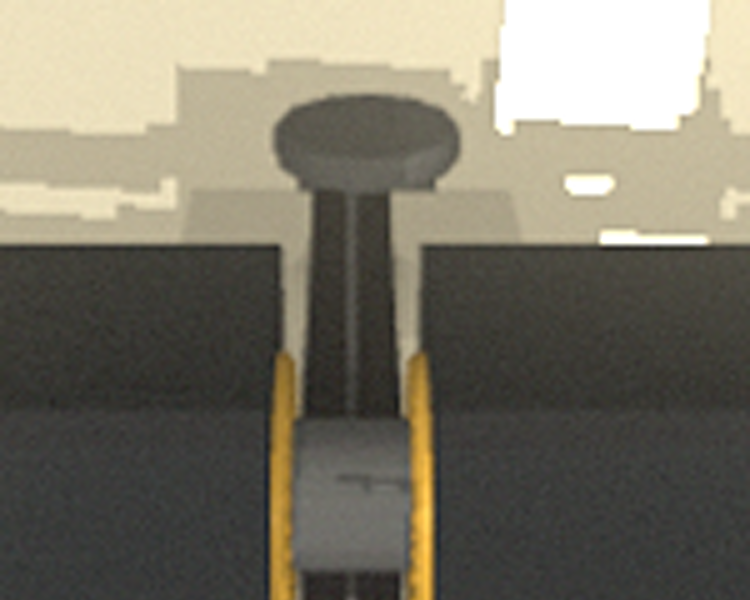

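View pics/ct6.png

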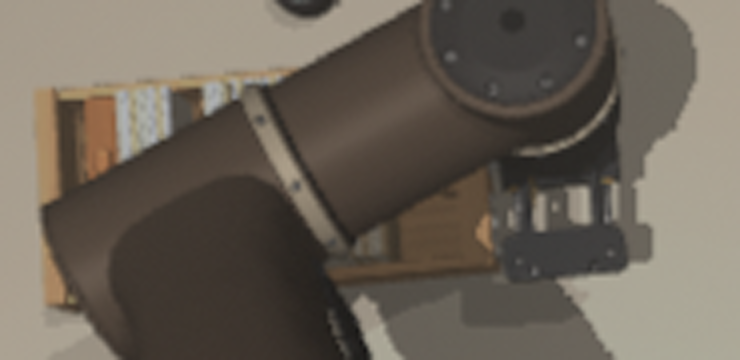

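```bash
python3 - <<'E'
from h import *
for fn,(uL,uR,v) in dict(w2=(303,341,266),w3=(302,339.5,266),w5=(301.5,339,265),wrist6=(304.5,342,268)).items():
    c=load(fn); f=240/np.tan(np.radians(float(c['fov_y']))/2)
    o,d=ray(c,(uL+uR)/2,v); 
    print(fn,c['xyz'].round(4),'at depth',(o+d*f*.02/(uR-uL)).round(4),'at z.04',onz(c,(uL+uR)/2,v,.04).round(4))
E
python3 - <<'E'
import cv2,numpy as np
from h import *
for fn in ('w1','w2','w3','w5','wrist6'):
    c=load(fn); g=cv2.cvtColor(c['image'],cv2.COLOR_RGB2GRAY)
    print(fn,[g[v,290:352:4].tolist() for v in (266,)])
E
```

```text
w2 [0.5327 0.0048 0.2029] at depth [0.5267 0.0735 0.0392] at z.04 [0.5268 0.0731 0.04  ]
w3 [0.5324 0.0046 0.2024] at depth [0.5269 0.0742 0.0365] at z.04 [0.527  0.0728 0.04  ]
w5 [0.5325 0.0047 0.2024] at depth [0.5273 0.0738 0.0364] at z.04 [0.5274 0.0723 0.04  ]
wrist6 [ 0.5344 -0.0094  0.2037] at depth [0.5278 0.0614 0.0382] at z.04 [0.5279 0.0606 0.04  ]
w1 [[73, 73, 71, 73, 73, 75, 69, 60, 63, 74, 77, 73, 74, 74, 71, 88]]
w2 [[97, 97, 98, 79, 55, 54, 49, 46, 50, 52, 52, 59, 55, 115, 113, 124]]
w3 [[90, 91, 91, 48, 47, 42, 44, 45, 45, 49, 46, 54, 44, 116, 92, 93]]
w5 [[91, 92, 90, 43, 47, 46, 44, 45, 46, 48, 51, 57, 46, 116, 92, 93]]
wrist6 [[90, 92, 90, 90, 41, 45, 44, 45, 47, 47, 48, 49, 47, 85, 92, 132]]
```

Run:
```python
from h import *
c=load('w1'); p=np.array([.5254,.0835,.1534])
z=np.array([-.997,-.073,0]);y=np.array([.073,-.997,0])
im=c['image'].copy()
for h,col in ((0,(255,0,0)),(.019,(0,255,0)),(.025,(0,0,255)),(.038,(255,255,0))):
    for sz in (-.03,.03):
        for sy in (-.0095,.0095):
            u,v=proj(c,p+[0,0,h]+sz*z+sy*y); cv2.circle(im,(int(round(u)),int(round(v))),2,col,-1)
cv2.imwrite('pics/ov1.png',cv2.resize(im[200:400,190:450][:,:,::-1],None,fx=3,fy=3))
c=load('scene6'); p,_=tool(); im=c['image'].copy()
for h,col in ((0,(255,0,0)),(.019,(0,255,0)),(.025,(0,0,255)),(.066,(255,255,0))):
    u,v=proj(c,p+[0,0,h]);print(h,u,v); cv2.circle(im,(int(round(u)),int(round(v))),1,col,-1)
cv2.imwrite('pics/ov2.png',cv2.resize(im[160:290,300:420][:,:,::-1],None,fx=4.5,fy=4.5,interpolation=cv2.INTER_CUBIC))
```

```text
0 351.88008359925493 253.44901867558698
0.019 352.3191771039756 248.64827981764824
0.025 352.4598534576684 247.1102237309489
0.066 353.448048670838 236.30599386171056
```

View pics/ov1.png

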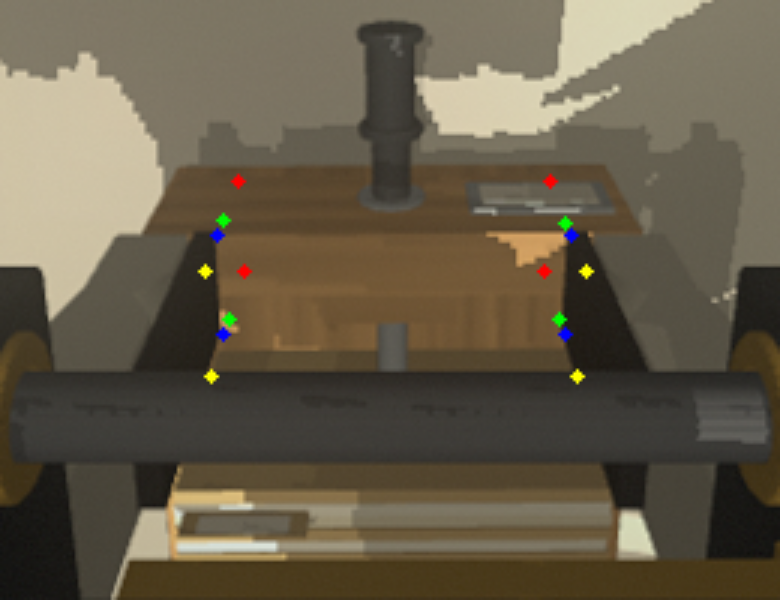

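View pics/ov2.png

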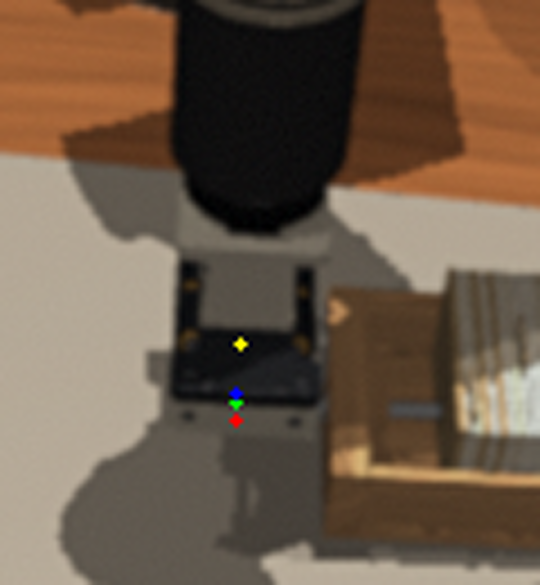

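```bash
python3 -m handwheel '[0,0,0,0, 0,0,0,0, 0,0,0,0, 0,0,0,0, 0,-0.1,0.1,0, 0,-0.2,0.15,0, 0,-0.25,0.15,0, 0,-0.25,0.15,0, 0,-0.25,0.15,0, 0,-0.25,0.15,0]' 5 10
python3 - <<'E'
from h import *
c=shot('wrist','w7');s=sensors.get_state();print(s['tcp_pos'],s['contact_force'],s['moment'])
p,_=tool()
im=c['image'].copy()
z=np.array([-.997,-.073,0]);y=np.array([.073,-.997,0])
for h,col in ((.024,(0,0,255)),):
    for sz in (-.025,.025):
        for sy in (-.0095,.0095):
            u,v=proj(c,p+[0,0,h]+sz*z+sy*y); cv2.circle(im,(int(round(u)),int(round(v))),1,col,-1)
cv2.imwrite('pics/ov7.png',cv2.resize(im[230:400,210:430][:,:,::-1],None,fx=3.5,fy=3.5))
E
```

```text
time_s: 10.7
tcp_pos: [0.5255, 0.0741, 0.0218]
eef_rot: [-143.0, 90.0, 41.2]
contact_force: [0.2, -0.3, 0.7]
gripper_width: 0.0499
[0.52545551 0.07406291 0.02178564] [ 0.32264933 -0.04967514 -0.21319715] [0.00270177 0.09320413 0.04261988]
```

View pics/ov7.png

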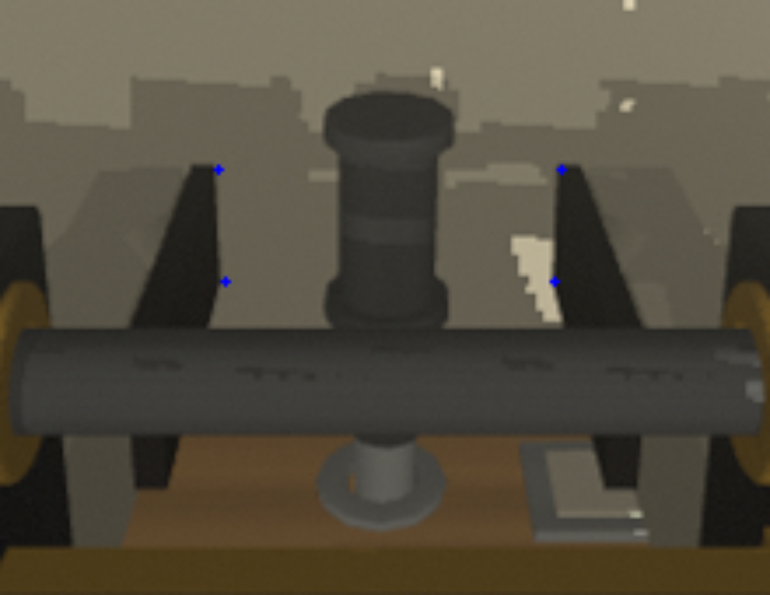

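Run:
```python
from h import *
c=load('w7')
print(onz(c,320.5,266.3,.04),onz(c,320.5,316,.04))
```

```text
[0.52660047 0.06081782 0.04      ] [0.52441313 0.09039372 0.04      ]
```

```bash
python3 -m handwheel '[0.3,-0.15,0,0, 0.7,-0.15,0,0, 1.1,-0.15,0,0, 1.5,-0.15,0,0, 1.9,-0.15,0,0, 2.2,-0.15,0,0, 2.4,-0.15,0,0, 2.5,-0.15,0,0, 2.5,-0.15,0,0, 2.5,-0.15,0,0]'
python3 -m handwheel '[0,0,0,0, 0,0,0,0, 0,0,0,0, 0,0,0,0, 0,0,0,0, 0,0,0,0, 0,0,0,0, 0,0,0,0, 0,0,0,0, 0,0,0,0]' 0 15
python3 - <<'E'
from h import *
c=shot('wrist','w8');s=sensors.get_state();print(s['tcp_pos'],s['contact_force'],s['moment'],s['gripper_width'])
E
```

```text
time_s: 12.0
tcp_pos: [0.5254, 0.0756, -0.0031]
eef_rot: [-151.3, 90.0, 32.9]
contact_force: [0.1, -0.7, 0.6]
gripper_width: 0.0501
time_s: 13.25
tcp_pos: [0.5253, 0.0756, -0.0032]
eef_rot: [-145.2, 90.0, 39.0]
contact_force: [0.0, -0.5, 0.3]
gripper_width: 0.0144
[ 0.52536917  0.07556816 -0.00320486] [ 0.05379662 -0.79009191 -0.4027417 ] [-0.01211238  0.04270292 -0.01050246] 0.014178354066202778
```

View pics/w8.png

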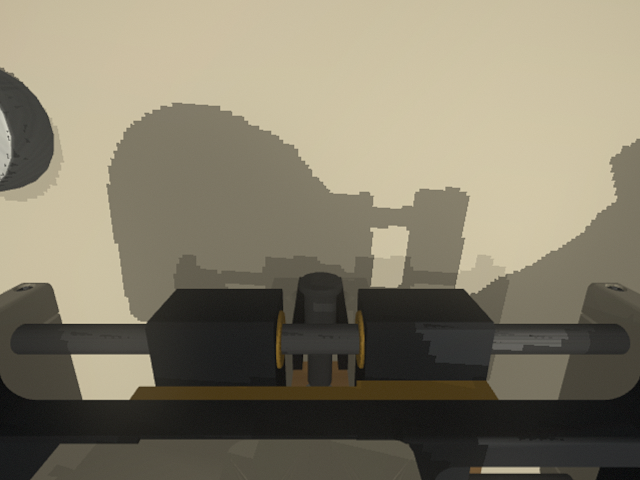

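```bash
python3 -m handwheel '[0,0.2,0,0, 0,0.5,0,0, 0,0.9,0,0, 0,1.3,0,0, 0,1.7,0,0, 0,2.1,0,0, 0,2.5,0,0, 0,2.8,0,0, 0,3,0,0, 0,3,0,0]'
python3 - <<'E'
from h import *
c=shot('wrist','w9');s=sensors.get_state();print(s['tcp_pos'],s['contact_force'],s['moment'],s['gripper_width'])
a=load('s4')['image'];b=shot('scene','s9')['image']
def crop(i): return i[200:300,320:500][:,:,::-1]
cv2.imwrite('pics/c9.png',cv2.resize(np.vstack([crop(a),crop(b)]),None,fx=3,fy=3,interpolation=cv2.INTER_CUBIC))
E
```

```text
time_s: 14.55
tcp_pos: [0.5274, 0.0452, -0.0033]
eef_rot: [41.7, 90.0, -134.2]
contact_force: [0.5, -0.4, 0.4]
gripper_width: 0.0143
[ 0.52734636  0.04525756 -0.00329093] [ 0.42208039 -0.55572069  0.82734637] [-0.3110786  -0.06550493 -0.02940679] 0.014573918071894258
```

View pics/c9.png

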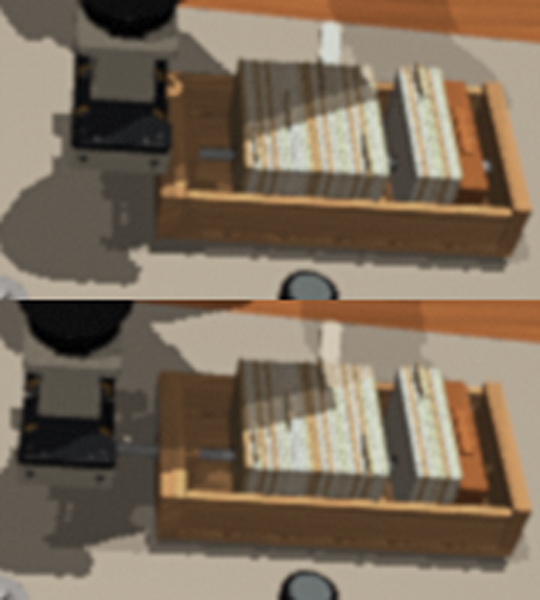

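View pics/w9.png

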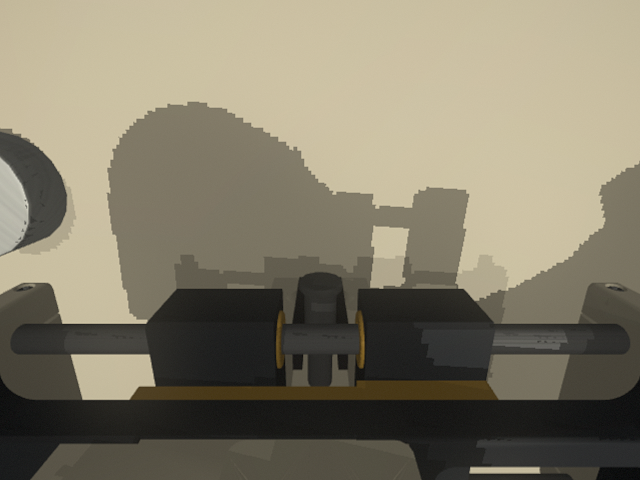

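```bash
python3 -m handwheel '[0,0.4,0,0, 0,0.9,0,0, 0,1.4,0,0, 0,1.9,0,0, 0,2.4,0,0, 0,2.9,0,0, 0,3.3,0,0, 0,3.7,0,0, 0,4,0,0, 0,4,0,0]'
python3 -m handwheel '[0,0.3,0,0, 0,0.6,0,0, 0,0.9,0,0, 0,1.2,0,0, 0,1.5,0,0, 0,1.8,0,0, 0,2,0,0, 0,2.1,0,0, 0,2.1,0,0, 0,2.1,0,0]'
python3 - <<'E'
from h import *
c=shot('wrist','w10');s=sensors.get_state();print(s['tcp_pos'],s['contact_force'],s['moment'],s['gripper_width'])
a=load('scene0')['image'];b=shot('scene','s10')['image'];t=shot('top','t10')['image']
def crop(i): return i[200:300,320:500][:,:,::-1]
cv2.imwrite('pics/c10.png',cv2.resize(np.vstack([crop(a),crop(b)]),None,fx=3,fy=3,interpolation=cv2.INTER_CUBIC))
cv2.imwrite('pics/ct10.png',cv2.resize(t[205:305,130:320][:,:,::-1],None,fx=4,fy=4,interpolation=cv2.INTER_CUBIC))
E
```

```text
time_s: 15.9
tcp_pos: [0.5302, 0.0052, -0.0033]
eef_rot: [35.9, 90.0, -139.9]
contact_force: [0.2, -2.1, -0.7]
gripper_width: 0.0148
time_s: 17.15
tcp_pos: [0.5319, -0.0154, -0.0033]
eef_rot: [40.0, 90.0, -135.8]
contact_force: [0.0, -0.3, -1.1]
gripper_width: 0.0145
[ 0.53191075 -0.01536593 -0.0032484 ] [-0.27659181 -1.2552805  -0.26417953] [-0.27292322  0.07144885  0.05080444] 0.014421617877839231
```

View pics/c10.png

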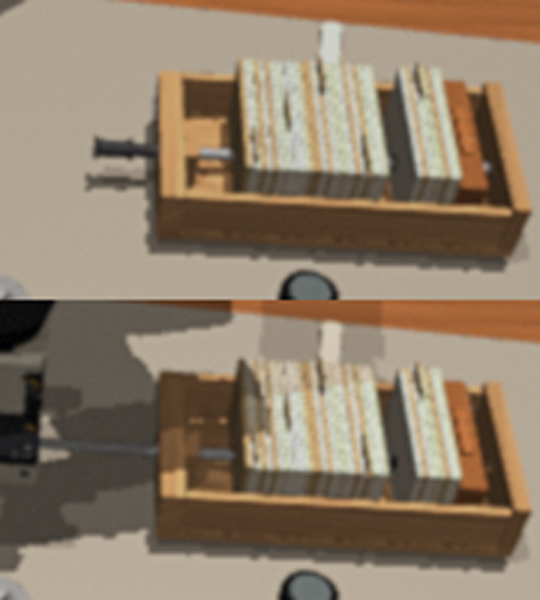

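View pics/ct10.png

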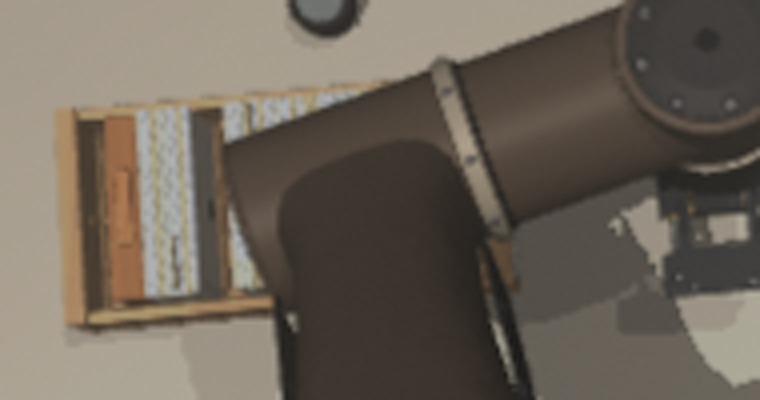

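View pics/w10.png

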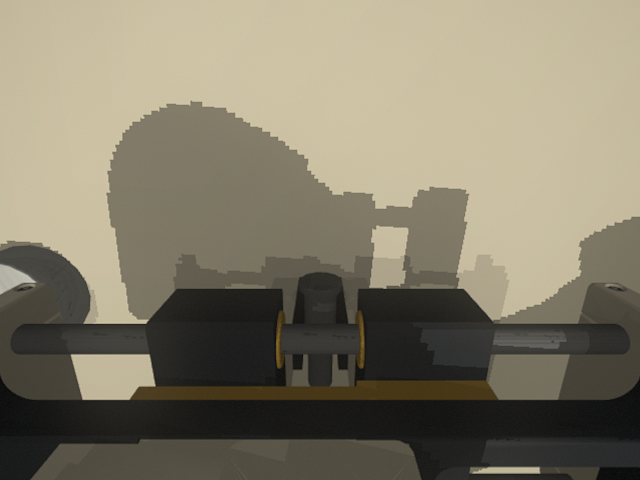

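Run:
```python
from h import *
cen=np.array([.5097,.2738,0]);ax=np.array([-.0733,.9973,0]);n=np.array([.9973,.0733,0])
rows=[]
for fs in (('scene0','s9','s10'),('top0','t10')):
  for f in fs:
    c=load(f); box=(230,275,430,490) if f[0]=='s' else (225,275,160,215)
    y0,y1,x0,x1=box; k=10 if f[0]=='s' else 8
    im=cv2.resize(c['image'][y0:y1,x0:x1][:,:,::-1],None,fx=5,fy=5,interpolation=cv2.INTER_CUBIC)
    rows.append(im)
    for t in (.033,.0427,.053):
        u,v=proj(c,cen+ax*t+[0,0,.04]); print(f,t,round((u-x0+.5)*5),round((v-y0+.5)*5))
a=np.hstack(rows[:2]+[rows[2]]) if 0 else np.hstack(rows[:1]+rows[2:3]); b=np.hstack(rows[3:])
w=max(a.shape[1],b.shape[1]); pad=lambda i:cv2.copyMakeBorder(i,0,0,0,w-i.shape[1],cv2.BORDER_CONSTANT)
cv2.imwrite('pics/c11.png',np.vstack([pad(a),pad(b)]))
```

```text
scene0 0.033 65 118
scene0 0.0427 84 119
scene0 0.053 104 120
s9 0.033 65 118
s9 0.0427 84 119
s9 0.053 104 120
s10 0.033 65 118
s10 0.0427 84 119
s10 0.053 104 120
top0 0.033 154 160
top0 0.0427 137 161
top0 0.053 118 163
t10 0.033 154 160
t10 0.0427 137 161
t10 0.053 118 163
```

View pics/c11.png

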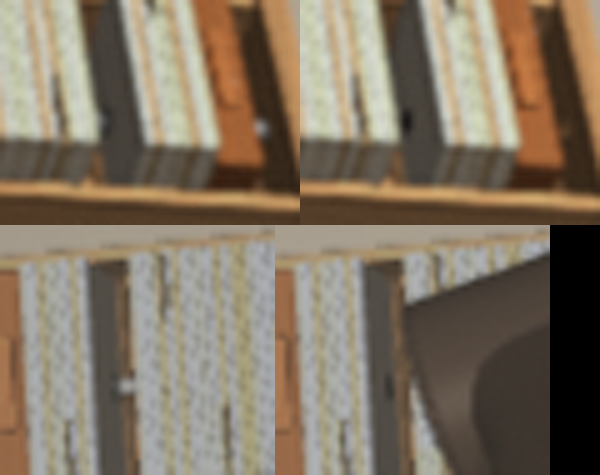

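```bash
python3 -m handwheel '[0,-0.1,0,0, 0,-0.2,0,0, 0,-0.3,0,0, 0,-0.4,0,0, 0,-0.5,0,0, 0,-0.5,0,0, 0,-0.5,0,0, 0,-0.5,0,0, 0,-0.5,0,0, 0,-0.5,0,0]'
python3 - <<'E'
from h import *
a=load('t10')['image'];b=shot('top','t12')['image'];s=sensors.get_state();print(s['tcp_pos'],s['contact_force'])
s10=load('s10')['image'];s12=shot('scene','s12')['image']
f=lambda i:cv2.resize(i[225:275,160:215][:,:,::-1],None,fx=6,fy=6,interpolation=cv2.INTER_CUBIC)
g=lambda i:cv2.resize(i[228:278,430:485][:,:,::-1],None,fx=6,fy=6,interpolation=cv2.INTER_CUBIC)
cv2.imwrite('pics/c12.png',np.vstack([np.hstack([f(a),f(b)]),np.hstack([g(s10),g(s12)])])[:600])
E
```

```text
time_s: 18.55
tcp_pos: [0.5317, -0.0101, -0.0032]
eef_rot: [-151.1, 90.0, 33.1]
contact_force: [-0.9, -0.1, -1.3]
gripper_width: 0.0142
[ 0.53167399 -0.01011452 -0.00323626] [ 0.20392429  1.09883059 -0.85229752]
```

View pics/c12.png

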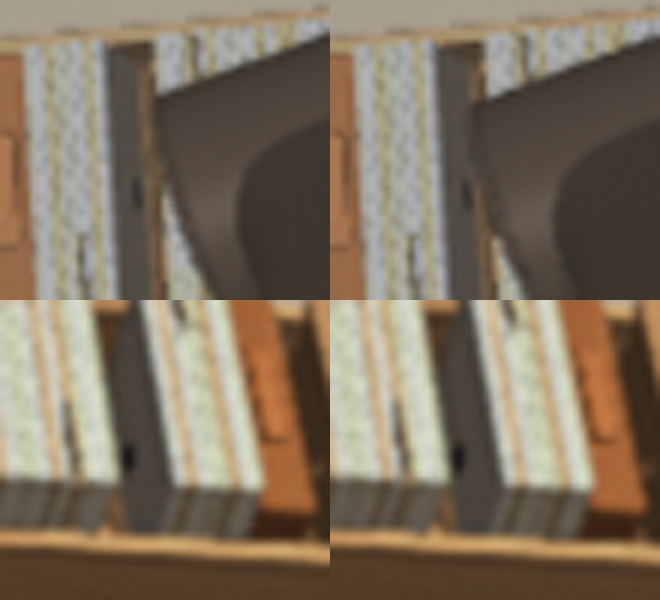

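```bash
python3 -m handwheel '[0,-0.1,0,0, 0,-0.2,0,0, 0,-0.3,0,0, 0,-0.4,0,0, 0,-0.4,0,0, 0,-0.4,0,0, 0,-0.4,0,0, 0,-0.4,0,0, 0,-0.4,0,0, 0,-0.4,0,0]'
python3 - <<'E'
from h import *
s=sensors.get_state();print(s['tcp_pos'],s['contact_force'])
ims=[load(f)['image'] for f in ('scene0','s10','s12')]+[shot('scene','s13')['image']]
g=lambda i:cv2.resize((i[240:265,440:465][:,:,::-1].astype(float)*1.7).clip(0,255).astype('uint8'),None,fx=12,fy=12,interpolation=cv2.INTER_NEAREST)
m=[g(i) for i in ims]
cv2.imwrite('pics/c13.png',np.vstack([np.hstack(m[:2]),np.hstack(m[2:])]))
c=load('s13')
cen=np.array([.5097,.2738,0]);ax=np.array([-.0733,.9973,0])
for t in (.0427,.0477,.0517,.0545):
    u,v=proj(c,cen+ax*t+[0,0,.04]);print(t,(u-440+.5)*12,(v-240+.5)*12)
E
```

```text
time_s: 19.9
tcp_pos: [0.5314, -0.0062, -0.0032]
eef_rot: [-138.5, 90.0, 45.7]
contact_force: [-0.4, 0.8, 0.2]
gripper_width: 0.0145
[ 0.53136086 -0.00616558 -0.00323532] [-0.42165993  0.84640653  0.19566354]
0.0427 81.90806408556318 165.23389851912805
0.0477 105.1932703302432 166.5714744889999
0.0517 123.82765335580939 167.64189244821694
0.0545 136.87501155999917 168.39137401264236
```

View pics/c13.png

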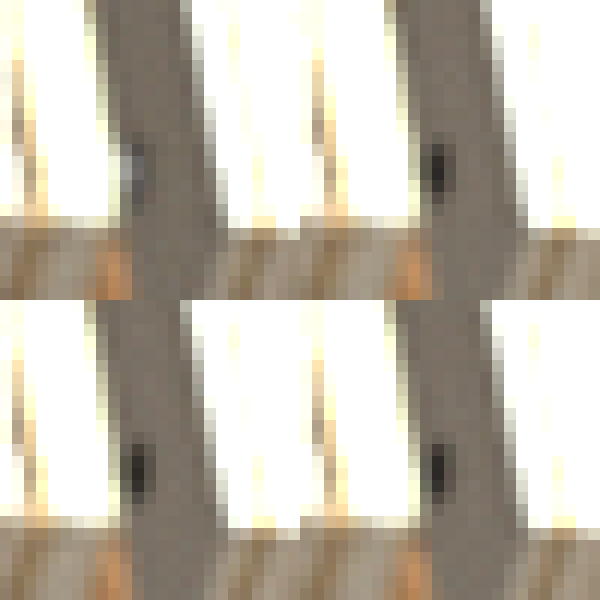

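```bash
python3 -m handwheel '[0,-0.1,0,0, 0,-0.2,0,0, 0,-0.3,0,0, 0,-0.4,0,0, 0,-0.4,0,0, 0,-0.4,0,0, 0,-0.4,0,0, 0,-0.4,0,0, 0,-0.4,0,0, 0,-0.4,0,0]'
python3 - <<'E'
from h import *
s=sensors.get_state();print(s['tcp_pos'],s['contact_force'])
ims=[load(f)['image'] for f in ('scene0','s10','s13')]+[shot('scene','s14')['image']]
for i in ims: print(i[250:258,449:454].sum(2)//3)
E
```

```text
time_s: 21.2
tcp_pos: [0.5311, -0.0022, -0.0032]
eef_rot: [-146.2, 90.0, 38.0]
contact_force: [-0.4, -0.5, 0.2]
gripper_width: 0.0144
[ 0.53109099 -0.00215782 -0.00321865] [-0.37430755 -0.47259648  0.2365329 ]
[[ 81  59  59  64  64]
 [ 95  58  53  60  62]
 [118  68  47  55  61]
 [139  89  60  55  62]
 [140  92  62  55  63]
 [136  80  52  56  61]
 [134  71  50  58  63]
 [129  71  55  61  63]]
[[ 85  63  66  66  67]
 [ 98  63  57  61  66]
 [108  55  39  53  65]
 [108  49  27  49  66]
 [115  48  24  49  65]
 [132  58  30  50  65]
 [141  71  46  60  67]
 [136  78  59  65  67]]
[[ 85  62  65  67  66]
 [ 97  62  57  62  68]
 [108  57  37  52  65]
 [120  54  25  49  65]
 [137  57  24  49  63]
 [142  61  30  51  65]
 [144  70  45  58  67]
 [135  77  59  65  66]]
[[ 85  63  65  67  66]
 [ 97  61  56  62  67]
 [109  58  38  53  65]
 [125  65  35  48  64]
 [147  85  47  53  65]
 [150  91  58  56  65]
 [146  83  57  61  65]
 [134  75  59  64  67]]
```

```bash
python3 -m handwheel '[0,0.2,0,0, 0,0.4,0,0, 0,0.6,0,0, 0,0.8,0,0, 0,1,0,0, 0,1.15,0,0, 0,1.25,0,0, 0,1.25,0,0, 0,1.25,0,0, 0,1.25,0,0]'
python3 - <<'E'
from h import *
s=sensors.get_state();print(s['tcp_pos'],s['contact_force'],s['gripper_width'],abs(s['qd']).max())
b=shot('scene','s15'); t=shot('top','t15'); a=load('scene0')
print(b['image'][250:258,449:454].sum(2)//3)
d=cv2.absdiff(a['image'],b['image']).max(2)
cv2.imwrite('pics/d15.png',np.hstack([a['image'][190:300,360:520][:,:,::-1],b['image'][190:300,360:520][:,:,::-1]]).repeat(2,0).repeat(2,1))
# tray edge shift via phase correlation at rear part and on bystanders
for nm,(y0,y1,x0,x1) in dict(rear=(215,290,455,498),loupe=(284,314,408,438),weight=(285,320,300,335),fpack=(215,285,425,450),folder=(203,222,422,438)).items():
    f=lambda i:cv2.cvtColor(i[y0:y1,x0:x1],cv2.COLOR_RGB2GRAY).astype(np.float32)
    print(nm,cv2.phaseCorrelate(f(a['image']),f(b['image']),cv2.createHanningWindow((x1-x0,y1-y0),cv2.CV_32F)))
E
```

```text
time_s: 22.5
tcp_pos: [0.5318, -0.0148, -0.0033]
eef_rot: [39.7, 90.0, -136.1]
contact_force: [-0.4, -0.9, -0.6]
gripper_width: 0.0143
[ 0.5318461  -0.0148461  -0.00325465] [-0.41169719 -0.91259846 -0.55021344] 0.014311897007172369 0.11073284729039806
[[ 85  65  65  66  66]
 [ 98  62  56  62  67]
 [105  56  39  53  65]
 [107  50  28  49  66]
 [114  48  23  48  66]
 [131  58  31  51  67]
 [142  71  45  59  66]
 [136  79  59  64  66]]
rear ((0.7285412840637164, 0.5949634930540668), 0.8768987223307292)
loupe ((-0.19141263589841273, -0.01579282101330648), 0.9415770133336385)
weight ((-0.03189691147017015, 0.05196649018749966), 0.9297194311648239)
fpack ((0.46868666360402855, 0.04558335652124157), 0.9829869055747986)
folder ((-0.29806525623452806, -0.08852737221151763), 0.8732706263661385)
```

View pics/d15.png

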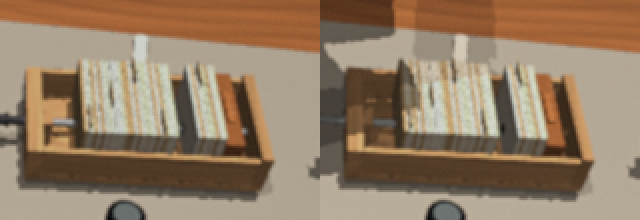

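```bash
python3 -c "
from plant import workorder
print(workorder.close_job())"
```

```text
the job is handed in; nothing more can be done
None
```

I drew the rod out about 10 cm, so that its end stands in the gap and the rear pack is off it. I handed the job in at 22.6 s, still holding the rod by its knob.

**First grasp:** it failed. The finger tips turned out to be about 25 mm shorter than the reported TCP. The fingers only pinched the top of the knob and slid shut above it, dragging the rod out about 12 mm. I confirmed the offset by projecting the finger tips into the wrist picture. I then opened, went 25 mm lower and gripped again at 15 N. The fingers stopped at 14.4 mm on the 15 mm knob.

**Rod end:** I estimate it stands about 11 mm behind the front pack, in a gap of about 23 mm.
- The rear pack's hole shows dark and empty.
- The end itself is hidden behind the front pack from both fixed cameras. To check it, I pushed the rod in about 13 mm until the end showed in the scene picture. It was within 1–2 mm of where I expected it. I then pulled it back 12.5 mm.

**At rest:** the force readings, about 1 N, were down at the noise level and the joints were still.

**Nothing else moved:** comparing the scene picture before and after, the book weight, loupe and bone folder shifted by at most 0.3 pixel. The tray's rear end and the front pack shifted by up to 0.9 pixel (roughly 2 mm). Arm shadows fall there, so part of that may not be real movement. I did not measure the pin jar, small box, box lid or pulled cards.

**Doubt on the grasp point:** taken from the reported TCP, it lies about 24 mm below the knob's middle, just inside the 25 mm limit. Taken from the fingers as seen, it is at the knob's middle.

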